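# Close the nesting canister over the small one inside it

### The job

A small canister stands nested in the open lower half of the big metal canister on the wooden board over the hob. Close the big canister over it with the larger of the two covers: put the cover on with its wooden fin across the line of the two side ears, let it down fully onto the shoulder, then twist it until the fin is in line with the ears, and let go. Leave the smaller cover where it is and keep everything upright.

Things in the scene. Friction and masses are not known exactly. Their poses are not given: they have to be found in the camera images.
- canister: Open lower half of the big aluminium canister, loose, about 0.5 kg, standing on a wooden board (top at z = 0.112). Round, 90 mm across, 40 mm high to its flat shoulder, from which a neck rises. Two steel wire ears stick out of its sides to 64 mm from the axis, 26 mm up. Origin: centre of its underside; z up; x runs through both ears (a half turn makes no difference).
- neck_top (a point): Centre of the canister's neck, at its top, 68 mm above the underside. The neck is 67 mm across at the shoulder and tapers to 53 mm at the top. Two bayonet lugs stand out from it above the ears, on the same x line: 79 mm over both, 50.5 to 67 mm above the underside, sloping in to the top, each 36 degrees wide. Axes as the canister's.
- inner_center (a point): The small closed canister nested in the big one, to be left there: steel, 40 mm across, 91 mm high with its wooden knob, loose, upright; its top is 97 mm above the big canister's underside. Point: its centre, half-way up; z up.
- cover_center (a point): The larger cover, the one to use: aluminium cup, mouth down, 90 mm across, 74 mm high, 104 mm with the wooden fin on its top, about 0.16 kg, 69.5 mm deep inside. Point: its centre, half-way up, 52 mm above its rim. z up, x along the fin (a half turn makes no difference). When home its rim rests on the shoulder and this point is 92 mm above the canister's underside.
- fin (a point): Centre of the larger cover's fin, to hold it by, 37 mm above cover_center: 48 mm long (x), 14 mm wide (y), 30 mm high. Two teeth inside the rim, under the fin's ends, 74 mm apart, must pass between the lugs: fin 45 degrees or more off the ears' line (90 is best). Home, the cover turns freely either way, light friction, no stop; locked with the fin in line with the ears.
- small_cover_center (a point): The smaller cover, not to be used: the same shape, 68 mm across, 56 mm high and 86 mm with its fin (40 mm long along x, 14 mm wide), mouth down. Too small for the neck. Point: its centre, half-way up, 43 mm above its rim.

How it is judged:
At the end, for the whole second after the job is handed in: The larger cover rests fully down on the canister's shoulder (its height within about 4 mm), centred within 10 mm, its fin within 15 degrees of the line through the ears; cover and canister are upright within 4 degrees and at rest on the wooden board, with the small canister standing inside (z of cover_center in the frame of canister between 0.088 and 0.0955 m and horizontal distance between cover_center and canister below 0.01 m and angle between the x axis of cover_center and the x axis of canister, either way round below 0.262 rad and angle between each of cover_center, canister's own z axis and vertical below 0.07 rad and height (world z) of canister between 0.105 and 0.12 m and horizontal distance between inner_center and canister below 0.012 m and angle between inner_center's own z axis and vertical below 0.15 rad and linear speed of each of canister, cover below 0.02 m/s); the robot touches nothing.
It fails at once if the smaller cover is moved more than 40 mm (distance of small_cover_center from where it was at the start of the episode above 0.04 m).
It fails at once if the big canister is tipped by more than 20 degrees (angle between canister's own z axis and vertical above 0.35 rad).
It also fails if it takes over 42 s, if anything falls off the work surface, if the arm or the gripper's body presses on something with over 40 N, if the wrist force passes 120 N, or if a joint passes its speed limit or range.

### The arm

A 6-joint arm with a two-finger parallel gripper is mounted at the origin on a cart in front of the work surface, level with it; the furniture and walls round the work are solid. World frame = base frame: x ahead of the robot, y to its left, z up, the work surface at z = 0. Lengths are in m, angles in rad, forces in N, time in s.
With the tool pointing down it reaches from about 0.35 to 0.775 m from the base axis. Payload 7.3 kg.
Tool frame: the origin (TCP) lies at the very end of the fingers, on their centre line; the grasp point (between the pads) lies 19 mm behind it; z points along the fingers, y is the line along which they close (so a half turn about z gives the same grasp; the last joint's range is limited). The gripper opens to 92 mm and grips with 3 to 60 N. Pads are 19 mm wide; open, the fingers measure 130 mm over their backs; the gripper's body (75 mm by 190 mm) begins 47 mm behind the grasp point.
Start: joints at [-1.39, 0.342, 1.524, -0, 1.275, -0.146], TCP at [0.169, -0.497, 0.227] pointing down, gripper open.
Joint ranges: [-2.53, 2.53], [-0.77, 2.02], [0.04, 2.7], [-1, 4.14], [0.28, 2.66], [-3.11, 3.11]. Speed limits (rad/s): [2.57, 2.57, 3.14, 3.14, 3.14, 3.14].

### API

Orientations are given as [roll, pitch, yaw] about the fixed x, y, z axes, in that order (R = Rz(yaw) Ry(pitch) Rx(roll)).
In Python, from cell import robot gives the robot as it stands. The module is installed in compiled form; this text tells all that it offers.
- The arm moves only by the tool arm_command, never from a script. Its argument "moves" is a list of rows, each a list of 3 entries, a list of its own where there are three numbers: the shift along the tool's x, y, z in m, then the turn, a rotation vector about the tool's x, y, z in rad, then the finger opening in m, from 0 to 0.0918. In form: [[[dx, dy, dz], [ax, ay, az], claw], ...]. A call has exactly 5 rows; each row is the pose to reach, as a shift and turn from the pose commanded when the call began, along the tool's axes at that moment; what a row does not reach only later rows make up. A row lasts 1/10 s, in which the tool goes at most 50 mm and 8.59 degrees, less where a joint would pass 70% of its speed; a pose out of reach is approached as far as the arm can. A call with a gripper value outside its range is refused whole. The fingers move at their own pace and stop on an object; "squeeze" is the grip in N (left out, the last holds). Time passes only in rows, so rows that repeat a pose let the fingers close, or fill a call up. It gives the time, the measured TCP pose, the force, the opening and the grip force at its end, in the units of the state.
- robot.observe(): the state, without advancing time (a new reading comes with each control period).
- robot.read_camera(name): name is "scene" or "side" or "wrist"; returns the picture (384x512x3 uint8, red, green, blue); there is no depth.
- robot.camera_model(name): a dict with "fx", "fy", "cx", "cy" (pixels), "R" (3x3) and "t" (3): a world point X has camera coordinates R X + t. Camera axes: x right, y down, z forward; pixel columns grow to the right and rows downward; lengths in m; the calibration is good to about 2 mm. The wrist camera is an equidistant fisheye: a pixel r from the principal point sees the ray r / f radians off the axis. A picture is of the moment at which its call begins: read the wrist's pose just before it. camera_model takes no time and is no camera call; for the wrist camera it gives the pose at the moment of the call.
- robot.hand_in(): hands the job in; it is judged then, once.
The state is a dict: "time": time; "qpos": joint angles; "qvel": joint speeds; "joint_efforts": joint torques, N m; "tool_pos": TCP position; "tool_rot": TCP orientation; "contact_force": force on the tool from outside, world axes, zero at the start; "torque": the same for the moment, N m; "opening": finger opening in m; "grip_force": force on a finger pad.
Only numpy, scipy, OpenCV 4.12 (cv2) and the standard library are available. Lean on these libraries where they do the work, as an engineer would, in place of code of your own. Each camera call takes 0.05 s, during which the arm holds its last target. There are 200 camera calls.

## Working session

There is one attempt and no reset: what is moved stays moved. The work goes in short steps, Python scripts to look and compute and a tool call to move; the robot and the scene stay as the last step left them, time stands still between calls to the robot, and variables do not carry over. Pictures are saved under pics/ and viewed, at most 14 in all, crops included, and the job is handed in when it is done.

Besides the shell and the picture viewer there is one more tool, called after "Call:" as name([rows], argument=value, ...), one row to a line, values as JSON. arm_command: Moves the arm, as the interface text tells. Its arguments: {"type":"object","properties":{"moves":{"type":"array"},"squeeze":{"type":"number"}},"required":["moves"]}

```bash
mkdir -p pics
python3 - <<'E'
from cell import robot
import cv2,numpy as np
for n in ["scene","side","wrist"]:
    m=robot.camera_model(n); im=robot.read_camera(n); cv2.imwrite(f"pics/{n}0.png",im[:,:,::-1])
    C=-np.array(m["R"]).T@np.array(m["t"]); print(n,m["fx"],m["cx"],m["cy"],C.round(3),np.array(m["R"])[2].round(2))
s=robot.observe(); print(s)
a=cv2.imread("pics/scene0.png");b=cv2.imread("pics/side0.png")
E
```

```text
scene 355.19005136537453 258.93448965930634 182.99815181584336 [0.174 0.464 0.718] [ 0.4  -0.68 -0.62]
side 393.87140414304355 255.30828724977198 189.1272635299203 [0.402 0.683 0.557] [ 0.14 -0.89 -0.42]
wrist 297.3186396354542 256.174647251014 186.22800154850464 [ 0.249 -0.471  0.384] [-0.29 -0.1  -0.95]
{'time': 0.15, 'qpos': array([-1.38997718e+00,  3.42540404e-01,  1.52478071e+00, -2.11052515e-05,
        1.27540266e+00, -1.45999008e-01]), 'qvel': array([ 0.00027394, -0.00312671, -0.00269931, -0.00074312,  0.00142637,
        0.00016135]), 'joint_efforts': array([ 1.49766121e-03, -4.31469619e+01, -2.44353282e+01,  7.18046073e-02,
        5.37723815e-02, -9.00074315e-05]), 'tool_pos': array([ 0.16850236, -0.49690787,  0.22622207]), 'tool_rot': array([-3.14047063e+00, -1.44587700e-04,  3.26824232e-01]), 'contact_force': array([-0.42705043, -0.00374547,  0.78615018]), 'torque': array([ 0.01192028,  0.02797542, -0.01535904]), 'grip_force': 0.0, 'opening': 0.0916157667756243}
```

View pics/scene0.png

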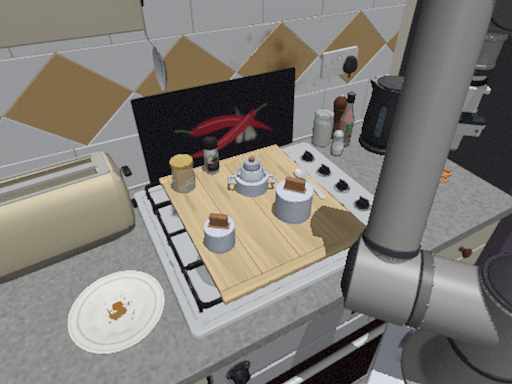

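View pics/side0.png

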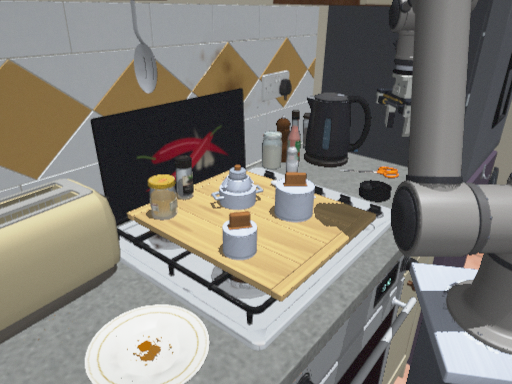

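The scene view shows the big cover at about (294,199), the canister at (252,178) and the small cover at (219,232). In the side view they are at (294,200), (238,192) and (240,238). I'll triangulate roughly and view an enlarged crop.

```bash
cat > h.py <<'E'
from cell import robot
import cv2,numpy as np
from scipy.spatial.transform import Rotation as Ro
def ray(m,p):
    x=np.array([(p[0]-m["cx"])/m["fx"],(p[1]-m["cy"])/m["fy"]])
    if m.get("fish"):
        r=np.hypot(*x); d=np.r_[x/max(r,1e-9)*np.sin(r),np.cos(r)]
    else: d=np.r_[x,1]
    R=np.array(m["R"]); d=R.T@d; return -R.T@np.array(m["t"]),d/np.linalg.norm(d)
def M(n):
    m=dict(robot.camera_model(n)); m["fish"]=n=="wrist"; return m
def plane(m,p,z):
    c,d=ray(m,p); return c+d*(z-c[2])/d[2]
def tri(ms,ps):
    A=np.zeros((3,3));b=np.zeros(3);L=[]
    for m,p in zip(ms,ps):
        c,d=ray(m,p);P=np.eye(3)-np.outer(d,d);A+=P;b+=P@c;L.append((P,c))
    X=np.linalg.solve(A,b); return X,[np.linalg.norm(P@(X-c)) for P,c in L]
E
python3 - <<'E'
from h import *
ms=[M("scene"),M("side")]
for k,a,b in [("bigfin",(295,184),(296,180)),("knob",(251,160),(238,169)),("smallfin",(219,221),(239,220))]:
    print(k,tri(ms,[a,b]))
a=cv2.imread("pics/scene0.png")[145:255,190:345];b=cv2.imread("pics/side0.png")[155:265,190:345]
cv2.imwrite("pics/c0.png",cv2.resize(np.vstack([a,b])[:, :],None,fx=2.7,fy=2.7,interpolation=cv2.INTER_CUBIC))
E
```

```text
bigfin (array([ 0.43980301, -0.14643384,  0.19738147]), [np.float64(0.0013474046588431163), np.float64(0.0013474046588431965)])
knob (array([ 0.57961881, -0.1721851 ,  0.20184465]), [np.float64(0.0003858169985822008), np.float64(0.000385816998582231)])
smallfin (array([0.5341659 , 0.03198154, 0.17913322]), [np.float64(0.0015320900347147036), np.float64(0.0015320900347147541)])
```

View pics/c0.png

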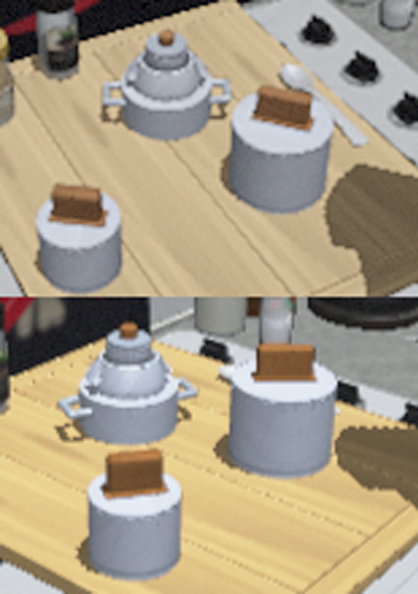

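View pics/wrist0.png

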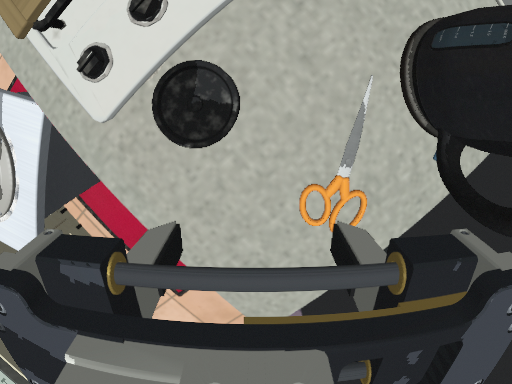

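The crop shows ears, fin and knob clearly. The wrist view shows no target yet. Next I'll compute the directions.

Run:
```python
from h import *
ms=[M("scene"),M("side")]
def yaw(a,b): v=b-a; return np.degrees(np.arctan2(v[1],v[0])),np.linalg.norm(v[:2])
for k,z,s,d in [("ears",.138,((229.6,180.2),(273.3,179.4)),((215.2,195.7),(260.4,188.7))),("fin",.216,((285.9,177.6),(305.2,180.2)),((285.6,172.8),(305.9,172.8)))]:
    for m,p in zip(ms,(s,d)):
        a,b=[plane(m,q,z) for q in p]; print(k,((a+b)/2).round(4),yaw(a,b))
    a,b=[tri(ms,[s[i],d[i]])[0] for i in(0,1)]; print(" tri",((a+b)/2).round(4),yaw(a,b))
s=robot.observe();R=Ro.from_euler('xyz',s['tool_rot']).as_matrix()
t=np.array([.40,-.15,.40]); print(R.T@(t-s['tool_pos']), R.round(3))
m=M("wrist");C=ray(m,(256,186))[0]; print("cam in tool",R.T@(C-s['tool_pos']))
```

```text
ears [ 0.5792 -0.1727  0.138 ] (np.float64(-146.6038795233178), np.float64(0.1170767940854728))
ears [ 0.5798 -0.1771  0.138 ] (np.float64(-148.76757882695455), np.float64(0.1182113118488641))
 tri [ 0.5779 -0.17    0.141 ] (np.float64(-147.61925378351827), np.float64(0.11720315088587602))
fin [ 0.4393 -0.1438  0.216 ] (np.float64(-161.05822384286168), np.float64(0.04522709605934861))
fin [ 0.4403 -0.1416  0.216 ] (np.float64(-168.31893986726777), np.float64(0.045980239352223735))
 tri [ 0.4404 -0.1462  0.2141] (np.float64(-162.01068477391468), np.float64(0.046283866675172786))
[ 0.33063908 -0.25442034 -0.17344477] [[ 0.947  0.321 -0.   ]
 [ 0.321 -0.947  0.001]
 [ 0.    -0.001 -1.   ]]
cam in tool [ 0.08447685  0.00069569 -0.1581325 ]
```

Call:
arm_command([
  [[0, 0, -0.05], [0, 0, 0], 0.05],
  [[0.03, -0.017, -0.09], [0, 0, 0], 0.05],
  [[0.07, -0.04, -0.11], [0, 0, 0], 0.05],
  [[0.11, -0.064, -0.12], [0, 0, 0], 0.05],
  [[0.15, -0.087, -0.134], [0, 0, 0], 0.05],
])

```text
time: 0.65
tool_pos: [0.2834, -0.365, 0.3611]
tool_rot: [-3.141, -0.0, 0.326]
contact_force: [1.2, -1.1, 1.0]
opening: 0.0565
grip_force: 0.0
```

Call:
arm_command([
  [[0.04, -0.024, 0], [0, 0, 0], 0.05],
  [[0.08, -0.047, 0], [0, 0, 0], 0.05],
  [[0.12, -0.071, 0], [0, 0, 0], 0.05],
  [[0.16, -0.094, 0], [0, 0, 0], 0.05],
  [[0.2, -0.118, 0], [0, 0, 0], 0.05],
])

```text
time: 1.15
tool_pos: [0.4351, -0.189, 0.3606]
tool_rot: [3.141, 0.0, 0.327]
contact_force: [0.1, -0.8, -0.3]
opening: 0.0497
grip_force: 0.0
```

Call:
arm_command([
  [[0.034, -0.02, 0], [0, 0, 0], 0.05],
  [[0.034, -0.02, 0], [0, 0, 0], 0.05],
  [[0.034, -0.02, 0], [0, 0, 0], 0.05],
  [[0.034, -0.02, 0], [0, 0, 0], 0.05],
  [[0.034, -0.02, 0], [0, 0, 0], 0.05],
])

```text
time: 1.65
tool_pos: [0.4594, -0.1619, 0.3608]
tool_rot: [3.141, 0.0, 0.325]
contact_force: [-0.8, 0.2, 0.1]
opening: 0.0498
grip_force: 0.0
```

Run:
```python
from h import *
import pickle
s=robot.observe(); m=M("wrist"); im=robot.read_camera("wrist"); cv2.imwrite("pics/w1.png",im[:,:,::-1]); pickle.dump(m,open("w1.pkl","wb"))
print(s["time"],s["tool_pos"],s["tool_rot"],s["qpos"])
```

```text
1.65 [ 0.45937524 -0.16186158  0.36077525] [3.14131712e+00 1.94531894e-04 3.24916224e-01] [-4.96060791e-01  2.00261442e-01  1.35376302e+00 -3.30184886e-04
  1.58749913e+00  7.49813759e-01]
```

View pics/w1.png

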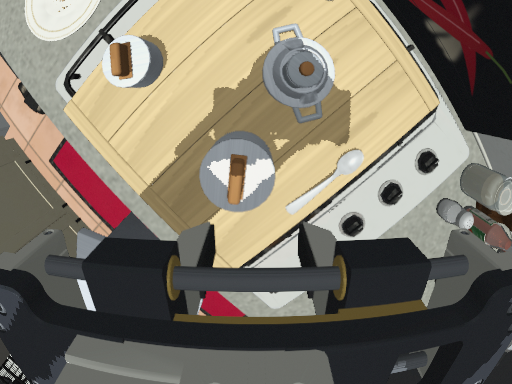

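The wrist view shows the big cover at about (238,171), the canister at (297,72) with ears at (287,33) and (311,113), and the small cover at (132,60). I'll enlarge it.

Run:
```python
from h import *
a=cv2.imread("pics/w1.png")
z=np.hstack([cv2.resize(a[120:220,190:290],None,fx=4,fy=4,interpolation=cv2.INTER_CUBIC),cv2.resize(a[20:120,250:350],None,fx=4,fy=4,interpolation=cv2.INTER_CUBIC)])
cv2.imwrite("pics/c1.png",z)
```

```text
(no output)
```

View pics/c1.png

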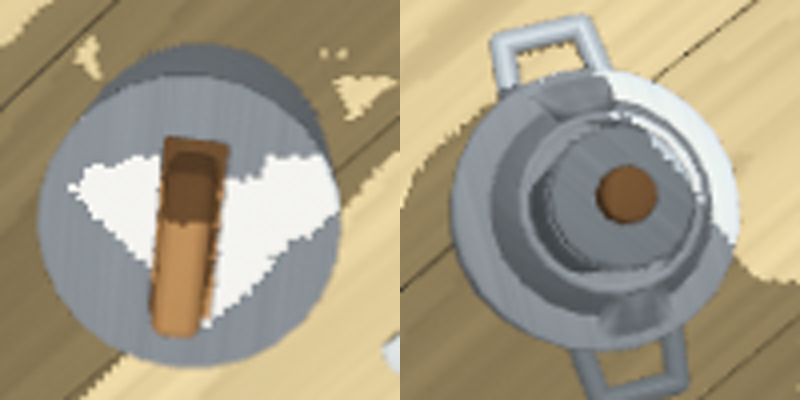

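Run:
```python
from h import *
import pickle
m=pickle.load(open("w1.pkl","rb"))
for k,p,z in [("covertop",(237.2,175.3),.186),("shoulder",(298.8,72.3),.152),("necktop",(304,68),.18),("knob",(306.5,68.8),.209)]: print(k,plane(m,p,z).round(4))
for k,a,b,z in [("fin",(237.5,158.7),(234.2,203.5),.216),("ears",(284.8,26.8),(311.3,118.5),.138),("lugs",(294.2,43.2),(308.7,98.7),.17)]:
    A,B=plane(m,a,z),plane(m,b,z);v=A-B;print(k,((A+B)/2).round(4),np.degrees(np.arctan2(v[1],v[0])),np.linalg.norm(v))
```

```text
covertop [ 0.4432 -0.1447  0.186 ]
shoulder [ 0.5815 -0.1761  0.152 ]
necktop [ 0.5851 -0.177   0.18  ]
knob [ 0.5813 -0.1761  0.209 ]
fin [ 0.4447 -0.1446  0.216 ] 13.392766765268258 0.050281160421049784
ears [ 0.583  -0.1774  0.138 ] 35.086061794687986 0.12369550202909695
lugs [ 0.5823 -0.1767  0.17  ] 33.63747183262319 0.06784470300540536
```

Call:
arm_command([
  [[-0.009, -0.022, 0.04], [0, 0, 0.08], 0.045],
  [[-0.009, -0.022, 0.08], [0, 0, 0.08], 0.045],
  [[-0.009, -0.022, 0.11], [0, 0, 0.08], 0.045],
  [[-0.009, -0.022, 0.125], [0, 0, 0.08], 0.045],
  [[-0.009, -0.022, 0.125], [0, 0, 0.08], 0.045],
])

```text
time: 2.2
tool_pos: [0.4429, -0.1431, 0.2339]
tool_rot: [-3.139, 0.003, 0.245]
contact_force: [-0.0, 0.1, 0.9]
opening: 0.0449
grip_force: 0.0
```

Run:
```python
from h import *
import pickle
s=robot.observe(); m=M("wrist"); im=robot.read_camera("wrist"); pickle.dump(m,open("w2.pkl","wb"))
cv2.imwrite("pics/w2.png",im[:,:,::-1])
print(s["time"],s["tool_pos"],s["tool_rot"])
```

```text
2.2 [ 0.44288723 -0.14307411  0.23386232] [-3.13879009  0.00340345  0.24524703]
```

View pics/w2.png

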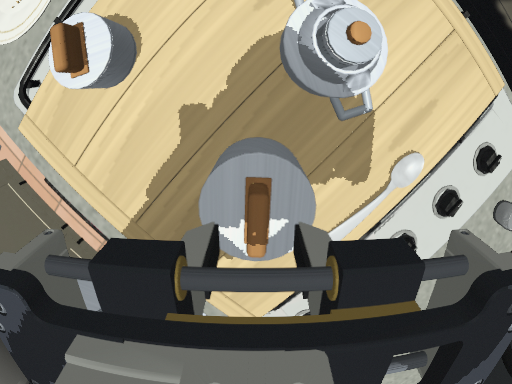

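The fin lies upright in the image at x≈258, centred between the fingers. I'll go down and grip.

Call:
arm_command([
  [[0, 0, 0.03], [0, 0, 0], 0.045],
  [[0, 0, 0.043], [0, 0, 0], 0.045],
  [[0, 0, 0.043], [0, 0, 0], 0.045],
  [[0, 0, 0.043], [0, 0, 0], 0.005],
  [[0, 0, 0.043], [0, 0, 0], 0.005],
], squeeze=30)

```text
time: 2.75
tool_pos: [0.4452, -0.1435, 0.1942]
tool_rot: [3.14, -0.002, 0.246]
contact_force: [-0.1, -0.5, 0.1]
opening: 0.0332
grip_force: 0.0
```

Call:
arm_command([
  [[0, 0, 0], [0, 0, 0], 0.005],
  [[0, 0, 0], [0, 0, 0], 0.005],
  [[0, 0, 0], [0, 0, 0], 0.005],
  [[0, 0, 0], [0, 0, 0], 0.005],
  [[0, 0, 0], [0, 0, 0], 0.005],
])

```text
time: 3.25
tool_pos: [0.4447, -0.1431, 0.1932]
tool_rot: [3.141, -0.001, 0.247]
contact_force: [-0.3, -0.2, 5.5]
opening: 0.0138
grip_force: 29.9
```

Call:
arm_command([
  [[0, 0, -0.02], [0, 0, 0], 0.005],
  [[0, 0, -0.05], [0, 0, 0], 0.005],
  [[0, 0, -0.08], [0, 0, 0], 0.005],
  [[0, 0, -0.11], [0, 0, 0], 0.005],
  [[0, 0, -0.13], [0, 0, 0], 0.005],
])

```text
time: 3.75
tool_pos: [0.4445, -0.1429, 0.3243]
tool_rot: [3.141, -0.001, 0.247]
contact_force: [0.3, -0.2, -1.4]
opening: 0.0137
grip_force: 29.8
```

Call:
arm_command([
  [[0, 0, 0], [0, 0, 0.14], 0.005],
  [[0, 0, 0], [0, 0, 0.28], 0.005],
  [[0, 0, 0], [0, 0, 0.42], 0.005],
  [[0, 0, 0], [0, 0, 0.56], 0.005],
  [[0, 0, 0], [0, 0, 0.7], 0.005],
])

```text
time: 4.25
tool_pos: [0.4442, -0.1427, 0.322]
tool_rot: [3.142, 0.001, -0.459]
contact_force: [0.1, 0.3, -2.2]
opening: 0.0139
grip_force: 29.8
```

Call:
arm_command([
  [[0, 0, 0], [0, 0, 0.13], 0.005],
  [[0, 0, 0], [0, 0, 0.26], 0.005],
  [[0, 0, 0], [0, 0, 0.39], 0.005],
  [[0, 0, 0], [0, 0, 0.52], 0.005],
  [[0, 0, 0], [0, 0, 0.52], 0.005],
])

```text
time: 4.75
tool_pos: [0.4442, -0.1428, 0.3221]
tool_rot: [3.141, 0.001, -0.974]
contact_force: [-0.3, 0.2, -2.1]
opening: 0.0138
grip_force: 29.8
```

Run:
```python
from h import *
import pickle
s=robot.observe(); m=M("wrist"); pickle.dump(m,open("w3.pkl","wb"))
w=robot.read_camera("wrist")[:,:,::-1];sd=robot.read_camera("side")[:,:,::-1];sc=robot.read_camera("scene")[:,:,::-1]
for n,i in zip(("w3","sd3","sc3"),(w,sd,sc)): cv2.imwrite(f"pics/{n}.png",i)
r=lambda i:cv2.resize(i,None,fx=3,fy=3,interpolation=cv2.INTER_CUBIC)
cv2.imwrite("pics/m3.png",np.hstack([r(sc[80:230,210:340]),r(sd[80:230,210:340])]))
R=Ro.from_euler('xyz',s['tool_rot']).as_matrix()
print(s["time"],s["tool_pos"],s["tool_rot"],s["contact_force"],s["torque"],s["opening"],s["qpos"],R.T@(np.array([.582,-.1765,s["tool_pos"][2]])-s["tool_pos"]))
```

```text
4.75 [ 0.44416631 -0.14277937  0.32210271] [ 3.14084252e+00  1.17316009e-03 -9.74346490e-01] [-0.27356272  0.18947866 -2.14734389] [ 0.15210206 -0.01939658  0.01687724] 0.013845001451207244 [-4.75450478e-01  1.72769224e-01  1.49057095e+00 -9.78002379e-05
  1.47964156e+00  2.06970087e+00] [ 0.10532059 -0.09509334 -0.00019489]
```

View pics/m3.png

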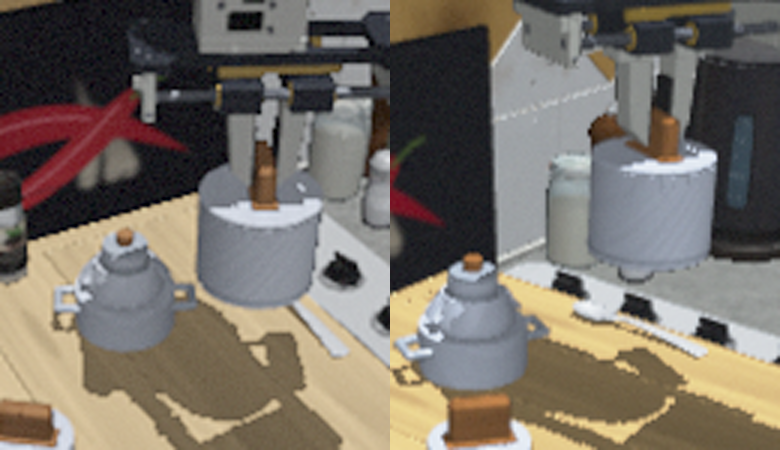

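View pics/w3.png

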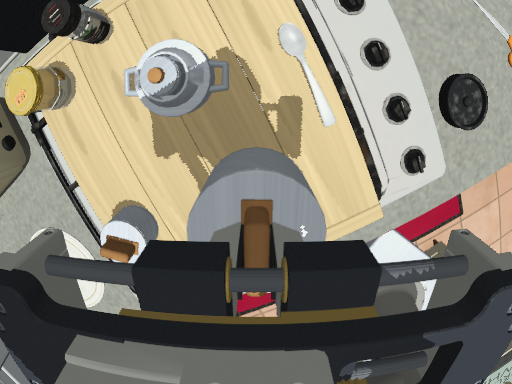

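The views show the cover held upright, with its top edge near (257,170) in the wrist view. The canister sits at about (175,77) with ears at (125,82) and (228,72). I'll refine the numbers.

Run:
```python
from h import *
import pickle
m=pickle.load(open("w3.pkl","rb"));a=cv2.imread("pics/w3.png")
for k,p,z in [("shoulder",(175,77),.152),("knob",(155,75),.209)]: print(k,plane(m,p,z).round(4))
A,B=plane(m,(125,82.5),.138),plane(m,(228.5,74),.138);v=B-A;print("ears",((A+B)/2).round(4),np.degrees(np.arctan2(v[1],v[0])),np.linalg.norm(v))
s=robot.observe();R=Ro.from_euler('xyz',s['tool_rot']).as_matrix()
for p in [(257,170),(188,226),(326,226)]: print("edge tool",R.T@(plane(m,p,s["tool_pos"][2]-.0075)-s["tool_pos"]))
c=a[20:140,100:250]; c2=a[145:245,180:335]
cv2.imwrite("pics/c3.png",np.vstack([cv2.resize(c,(600,480),interpolation=cv2.INTER_CUBIC)]))
cv2.imwrite("pics/c3b.png",cv2.resize(c2,(775,500),interpolation=cv2.INTER_CUBIC))
```

```text
shoulder [ 0.5779 -0.1794  0.152 ]
knob [ 0.581 -0.177  0.209]
ears [ 0.5821 -0.1772  0.138 ] -144.9413678797834 0.1265440469586723
edge tool [0.04088028 0.0003072  0.00747699]
edge tool [ 0.00509971 -0.043021    0.00748188]
edge tool [0.00464326 0.04344916 0.00751277]
```

View pics/c3.png

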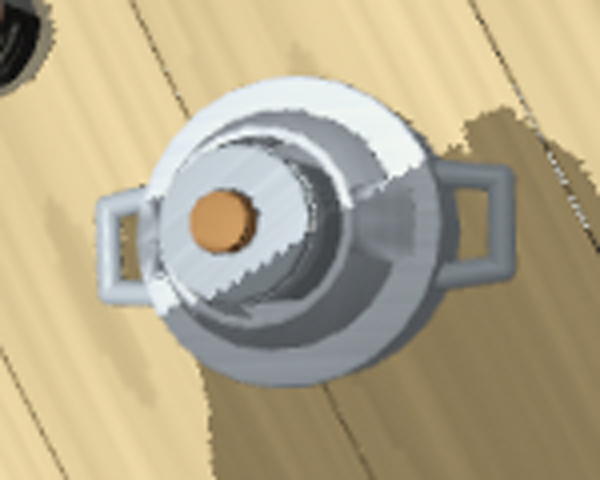

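Call:
arm_command([
  [[0.027, -0.024, 0], [0, 0, 0], 0.005],
  [[0.054, -0.047, 0], [0, 0, 0], 0.005],
  [[0.082, -0.071, 0], [0, 0, 0], 0.005],
  [[0.109, -0.095, 0], [0, 0, 0], 0.005],
  [[0.109, -0.095, 0], [0, 0, 0], 0.005],
])

```text
time: 5.4
tool_pos: [0.587, -0.1804, 0.3197]
tool_rot: [3.14, 0.002, -0.971]
contact_force: [-1.0, 0.5, -2.2]
opening: 0.0138
grip_force: 30.0
```

Run:
```python
from h import *
sd=robot.read_camera("side")[:,:,::-1];sc=robot.read_camera("scene")[:,:,::-1]
s=robot.observe();print(s["time"],s["tool_pos"],s["tool_rot"],s["contact_force"],s["qpos"])
cv2.imwrite("pics/sc4.png",sc);cv2.imwrite("pics/sd4.png",sd)
r=lambda i:cv2.resize(i,None,fx=3.5,fy=3.5,interpolation=cv2.INTER_CUBIC)
cv2.imwrite("pics/m4.png",np.hstack([r(sc[80:230,200:310]),r(sd[80:230,185:295])]))
```

```text
5.5 [ 0.58437126 -0.17951377  0.32124585] [ 3.14014834e+00  2.15318022e-03 -9.71285074e-01] [-0.3979251   0.4270154  -1.43687016] [-4.23285584e-01  4.64218387e-01  1.07949620e+00 -1.11102977e-04
  1.60046841e+00  2.11879111e+00]
```

View pics/m4.png

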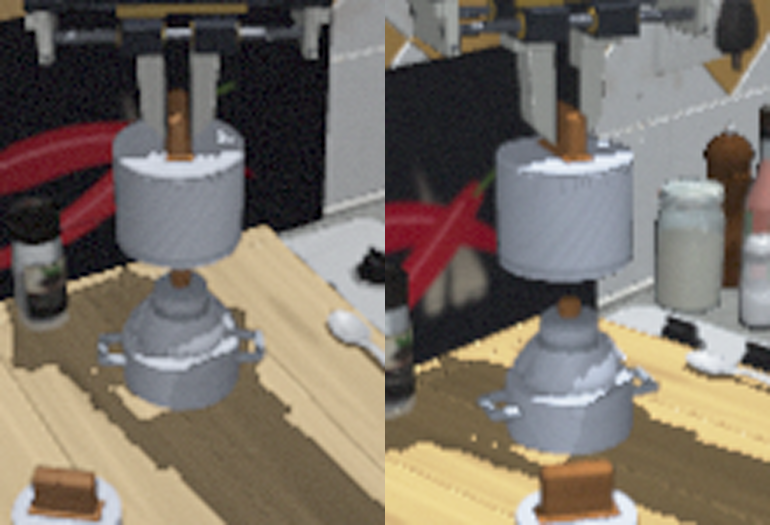

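The cover hangs upright right above the canister. I'll check the offset against projected axis columns.

Run:
```python
from h import *
def pr(m,X): c=m["R"]@np.array(X)+m["t"]; return m["fx"]*c[0]/c[2]+m["cx"],m["fy"]*c[1]/c[2]+m["cy"],c[2]
for n,x0,cov,can in (("scene",200,179,181),("side",185,565.5-385,570-385)):
    m=M(n)
    a=pr(m,(.582,-.177,.277));b=pr(m,(.582,-.177,.135))
    print(n,"pred",a[0]-b[0],"meas",(cov-can)/3.5,"mm/px",1000*a[2]/m["fx"],"right dir",np.array(m["R"])[0].round(2), "can pred/meas col",b[0],x0+can/3.5)
```

```text
scene pred -0.39709433174598985 meas -0.5714285714285714 mm/px 2.449174828633474 right dir [-0.86 -0.52  0.01] can pred/meas col 251.46431972659056 251.71428571428572
side pred -0.1667371279510519 meas -1.2857142857142858 mm/px 2.3186668155826 right dir [-0.99 -0.16  0.02] can pred/meas col 237.4101815595645 237.85714285714286
```

Call:
arm_command([
  [[-0.001, 0.001, 0.015], [0, 0, 0], 0.005],
  [[-0.001, 0.001, 0.03], [0, 0, 0], 0.005],
  [[-0.001, 0.001, 0.045], [0, 0, 0], 0.005],
  [[-0.001, 0.001, 0.056], [0, 0, 0], 0.005],
  [[-0.001, 0.001, 0.056], [0, 0, 0], 0.005],
])

```text
time: 6.0
tool_pos: [0.5817, -0.1789, 0.2657]
tool_rot: [3.14, 0.002, -0.973]
contact_force: [0.6, -1.0, -1.5]
opening: 0.014
grip_force: 30.0
```

Call:
arm_command([
  [[0, 0, 0.003], [0, 0, 0], 0.005],
  [[0, 0, 0.006], [0, 0, 0], 0.005],
  [[0, 0, 0.009], [0, 0, 0], 0.005],
  [[0, 0, 0.012], [0, 0, 0], 0.005],
  [[0, 0, 0.012], [0, 0, 0], 0.005],
])

```text
time: 6.5
tool_pos: [0.5827, -0.1792, 0.2542]
tool_rot: [3.141, 0.001, -0.973]
contact_force: [-0.2, 0.5, -1.1]
opening: 0.0136
grip_force: 30.0
```

No contact yet. I'll go down to just above home.

Call:
arm_command([
  [[0, 0, 0.004], [0, 0, 0], 0.005],
  [[0, 0, 0.008], [0, 0, 0], 0.005],
  [[0, 0, 0.012], [0, 0, 0], 0.005],
  [[0, 0, 0.015], [0, 0, 0], 0.005],
  [[0, 0, 0.015], [0, 0, 0], 0.005],
])

```text
time: 7.0
tool_pos: [0.5826, -0.1792, 0.239]
tool_rot: [3.141, 0.001, -0.973]
contact_force: [-0.1, -0.2, -2.2]
opening: 0.0138
grip_force: 30.0
```

Call:
arm_command([
  [[0, 0, 0.002], [0, 0, 0], 0.005],
  [[0, 0, 0.004], [0, 0, 0], 0.005],
  [[0, 0, 0.006], [0, 0, 0], 0.005],
  [[0, 0, 0.006], [0, 0, 0], 0.005],
  [[0, 0, 0.006], [0, 0, 0], 0.005],
])

```text
time: 7.5
tool_pos: [0.5829, -0.1793, 0.2337]
tool_rot: [3.142, -0.0, -0.973]
contact_force: [-0.1, 1.2, -2.1]
opening: 0.0142
grip_force: 30.0
```

Call:
arm_command([
  [[0, 0, 0.001], [0, 0, 0], 0.005],
  [[0, 0, 0.002], [0, 0, 0], 0.005],
  [[0, 0, 0.002], [0, 0, 0], 0.005],
  [[0, 0, 0.002], [0, 0, 0], 0.005],
  [[0, 0, 0.002], [0, 0, 0], 0.005],
])

```text
time: 8.0
tool_pos: [0.5831, -0.1794, 0.2333]
tool_rot: [-3.141, -0.002, -0.973]
contact_force: [-2.0, 0.5, 6.9]
opening: 0.0138
grip_force: 30.0
```

Call:
arm_command([
  [[0, -0.0004, -0.001], [0, 0, -0.14], 0.005],
  [[-0.0001, -0.0008, -0.001], [0, 0, -0.28], 0.005],
  [[-0.0003, -0.0012, -0.001], [0, 0, -0.42], 0.005],
  [[-0.0005, -0.0016, -0.001], [0, 0, -0.56], 0.005],
  [[-0.0007, -0.0019, -0.001], [0, 0, -0.7], 0.005],
], squeeze=20)

```text
time: 8.5
tool_pos: [0.5845, -0.1777, 0.2333]
tool_rot: [3.141, -0.002, -0.267]
contact_force: [0.9, -0.2, 1.2]
opening: 0.014
grip_force: 20.0
```

Call:
arm_command([
  [[0, -0.0004, 0], [0, 0, -0.14], 0.005],
  [[-0.0001, -0.0008, 0], [0, 0, -0.28], 0.005],
  [[-0.0003, -0.0012, 0], [0, 0, -0.42], 0.005],
  [[-0.0005, -0.0016, 0], [0, 0, -0.56], 0.005],
  [[-0.0007, -0.0019, 0], [0, 0, -0.7], 0.005],
])

```text
time: 9.0
tool_pos: [0.5846, -0.1755, 0.2334]
tool_rot: [3.14, -0.002, 0.433]
contact_force: [0.7, 0.3, 0.3]
opening: 0.0141
grip_force: 20.0
```

Call:
arm_command([
  [[0, -0.0004, 0], [0, 0, -0.12], 0.005],
  [[0, -0.0005, 0], [0, 0, -0.175], 0.005],
  [[0, -0.0005, 0], [0, 0, -0.175], 0.005],
  [[0, -0.0005, 0], [0, 0, -0.175], 0.005],
  [[0, -0.0005, 0], [0, 0, -0.175], 0.005],
])

```text
time: 9.5
tool_pos: [0.584, -0.1753, 0.2333]
tool_rot: [3.141, -0.001, 0.601]
contact_force: [0.0, -0.3, 4.1]
opening: 0.0136
grip_force: 20.0
```

Run:
```python
from h import *
sd=robot.read_camera("side")[:,:,::-1];sc=robot.read_camera("scene")[:,:,::-1]
s=robot.observe();print(s["time"],s["tool_pos"],s["tool_rot"],s["contact_force"],s["torque"])
cv2.imwrite("pics/sc5.png",sc);cv2.imwrite("pics/sd5.png",sd)
r=lambda i:cv2.resize(i,None,fx=3.5,fy=3.5,interpolation=cv2.INTER_CUBIC)
cv2.imwrite("pics/m5.png",np.hstack([r(sc[110:230,200:310]),r(sd[110:230,185:295])]))
```

```text
9.6 [ 0.58394937 -0.17529296  0.23330307] [ 3.14050226e+00 -6.00875630e-04  6.01074913e-01] [ 0.68931742 -0.18627722  5.08118324] [ 0.04085022 -0.02873245  0.00511548]
```

View pics/m5.png

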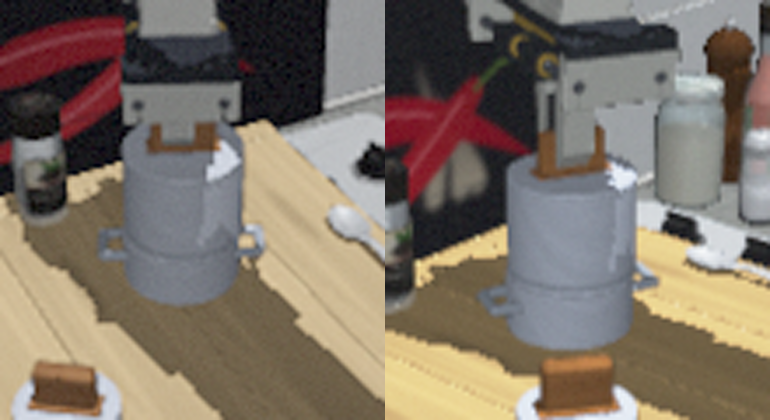

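The cover is home, the ears are where they were (no turn of the canister), and the fin is in line. I'll release and lift.

Call:
arm_command([
  [[0, 0, 0], [0, 0, 0], 0.03],
  [[0, 0, 0], [0, 0, 0], 0.045],
  [[0, 0, 0], [0, 0, 0], 0.045],
  [[0, 0, 0], [0, 0, 0], 0.045],
  [[0, 0, -0.01], [0, 0, 0], 0.045],
])

```text
time: 10.1
tool_pos: [0.583, -0.1749, 0.2415]
tool_rot: [-3.139, 0.002, 0.602]
contact_force: [0.6, 0.2, -0.5]
opening: 0.044
grip_force: 0.0
```

Call:
arm_command([
  [[0, 0, -0.03], [0, 0, 0], 0.045],
  [[0, 0, -0.06], [0, 0, 0], 0.045],
  [[0, 0, -0.1], [0, 0, 0], 0.045],
  [[0, 0, -0.12], [0, 0, 0], 0.045],
  [[0, 0, -0.12], [0, 0, 0], 0.045],
])

```text
time: 10.6
tool_pos: [0.5846, -0.1755, 0.3672]
tool_rot: [3.135, -0.004, 0.602]
contact_force: [-0.9, 0.1, -0.1]
opening: 0.0449
grip_force: 0.0
```

Run:
```python
from h import *
import pickle
m=M("wrist");w=robot.read_camera("wrist")[:,:,::-1]; pickle.dump(m,open("w6.pkl","wb"))
s=robot.observe();print(s["time"],s["tool_pos"],s["contact_force"],s["opening"])
cv2.imwrite("pics/w6.png",w)
X=m["R"]@np.array([.582,-.177,.186])+m["t"];th=np.arctan2(np.hypot(X[0],X[1]),X[2]);u=X[:2]/np.hypot(*X[:2])*th
c=(m["fx"]*u+[m["cx"],m["cy"]]).astype(int);print(c)
x0,y0=max(c[0]-90,0),max(c[1]-80,0);print(x0,y0)
cv2.imwrite("pics/c6.png",cv2.resize(w[y0:y0+145,x0:x0+180],None,fx=4,fy=4,interpolation=cv2.INTER_CUBIC))
```

```text
10.65 [ 0.58404468 -0.1753079   0.36450058] [ 0.2648562  -0.59302966 -0.37917507] 0.045570350637703906
[254 168]
164 88
```

View pics/c6.png

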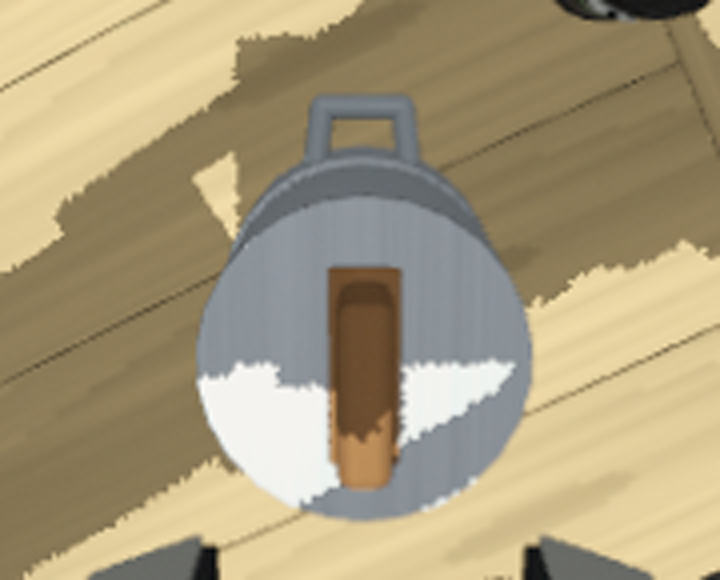

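The close view shows the fin (x≈364) pointing straight at the ear (x≈362), so they are aligned within a couple of degrees. The cover is centred and free of the gripper.

```bash
python3 -c "
from cell import robot
print(robot.hand_in())"
```

```text
the job is handed in; nothing more can be done
None
```

The larger cover is fully down on the canister's shoulder with its fin in line with the ears. The gripper is clear and the smaller cover was not touched. I handed the job in at about 10.7 s, and no verdict was returned.

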